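# Draw the serving spoon from the utensil holder and hold it level over the plates

### The job

Get the serving spoon ready to dish up: draw it (the steel utensil with the shallow round bowl) out of the slanted utensil holder, turn it until it is level with its hollow facing straight up, and keep it raised with its bowl over the middle of the stacked plates, clear of everything and at least 20 cm above the counter. Finish while still holding it there, motionless in the gripper; do not put it down. Leave the ladle and the turner in their slots and do not shift the plates or anything else on the counter.

Things in the scene. Friction and masses are not known exactly. Their poses are not given: they have to be found in the camera images.
- spoon_grip (a point): Point on the spoon's handle centre line, 150 mm from the handle's foot, near the centre of mass: a good place to grip. The handle there is 16 mm wide (along y) and 8 mm thick (along z). Axes: x along the handle towards the bowl, y across its width, z out of the hollow (straight up when the spoon is level, hollow up).
- spoon_bowl (a point): Centre of the spoon's bowl, on the handle's centre line 249 mm from the foot (99 mm from spoon_grip along x). Same axes as spoon_grip.
- spoon_foot (a point): Foot end of the spoon's handle, 150 mm from spoon_grip against x. Same axes.
- spoon: Steel serving spoon, 0.11 kg, 282 mm long: straight handle 220 mm, then in line with it a shallow round bowl 66 mm across, 18 mm deep. Origin at the handle's foot. It starts foot down in one slot of the holder, leaning 30 to 35 degrees from vertical towards the holder's +x, hollow facing the holder's front and upward.
- holder: Blue plastic slanted utensil holder, fixed, 236 mm wide (y), 130 deep (x), mouth 100 high. Origin under its centre, front -x. Three slots at y = -95, 0, +95 mm, each 22 x 12 mm, 90 deep, tilted 30 degrees from vertical, top leaning to +x; slot floors at x = -30, z = 20 mm. Spoon, ladle and turner stand in any order; each comes out along its handle, free after 90 mm.
- plates: Two stacked white ceramic plates, 190 mm across, 28 mm high together, 0.8 kg, loose as one piece; origin under their centre on the counter, z up.
- ladle: Steel ladle in another slot of the holder, same handle, with a deep overturned bowl 82 mm across offset to the back. Leave it. Origin at the handle's foot.
- turner: Steel slotted turner in another slot of the holder, same handle, flat blade 69 mm wide. Leave it. Origin at the handle's foot.
- cup: Green plastic cup, 74 mm across, 95 mm high, standing; origin under its centre.
- soap: Soap pump bottle, 68 mm across, 160 mm high; origin under its centre.
- jar: Closed glass jar, 72 mm across, 100 mm high; origin under its centre.
- mug: White mug, 80 mm across, 85 mm high; origin under its centre.
- board: Wooden cutting board lying flat, 240 (x) by 140 (y) by 14 mm; origin under its centre.
Things that resemble listed ones, but are neither listed nor needed, are in the scene too. Several things have the shape of the plates; the one meant has the colours described above.

How it is judged:
On the way:
1. the spoon is drawn right out of the holder, in the gripper (height (world z) of spoon_foot above 0.1 m and contact force between spoon and holder below 0.05 N and contact force between spoon and the fingers above 1 N), for 0.1 s.
At the end, for the whole second after the job is handed in: The gripper holds the spoon at rest (speed under 0.05 m/s, under 0.3 rad/s), its hollow within 0.3 rad of straight up, bowl centre within 60 mm horizontally of the plates' centre and over 0.17 m high, handle foot over 0.15 m high, touching no holder, plates, ladle or turner (height (world z) of spoon_bowl above 0.17 m and height (world z) of spoon_foot above 0.15 m and angle between spoon_bowl's own z axis and vertical below 0.3 rad and horizontal distance between spoon_bowl and plates below 0.06 m and contact force between spoon and the fingers above 1 N and contact force between spoon and holder below 0.05 N and contact force between spoon and plates below 0.05 N and contact force between spoon and ladle below 0.05 N and contact force between spoon and turner below 0.05 N and linear speed of spoon below 0.05 m/s and angular speed of spoon below 0.3 rad/s); the arm keeps its last pose, push and grip.
It fails at once if the ladle or the turner is pulled out or pushed out of its place (30 mm) (distance of any of ladle, turner from where it was at the start of the episode above 0.03 m).
It fails at once if the plates are shifted by more than 20 mm (distance of plates from where it was at the start of the episode above 0.02 m).
It fails at once if another thing on the counter is shifted by more than 20 mm (distance of any of cup, soap, jar, mug, board from where it was at the start of the episode above 0.02 m).
It also fails if it takes over 48 s, if anything falls off the work surface, if the arm or the gripper's body presses on something with over 40 N, if the wrist force passes 120 N, or if a joint passes its speed limit or range.

### The arm

A 6-joint arm with a two-finger parallel gripper is mounted at the origin on the work surface. World frame = base frame: x ahead of the robot, y to its left, z up, the work surface at z = 0. Lengths are in m, angles in rad, forces in N, time in s.
With the tool pointing down it reaches from about 0.325 to 0.85 m from the base axis. Payload 4.4 kg.
Tool frame: the origin (TCP) lies at the very end of the fingers, on their centre line; the grasp point (between the pads) lies 19 mm behind it; z points along the fingers, y is the direction in which the jaws open and shut (so a half turn about z gives the same grasp; the last joint's range is limited). The gripper opens to 94 mm and grips with 3 to 60 N. Pads are 16 mm wide; open, the fingers measure 119 mm over their backs; the gripper's body (75 mm by 177 mm) begins 78 mm behind the grasp point.
Start: joints at [1.119, 0.207, 1.542, -0, 1.393, -0.15], TCP at [0.171, 0.549, 0.205] pointing down, gripper open.
Joint ranges: [-2.73, 2.73], [-0.86, 2.22], [0.23, 2.46], [-1.11, 4.25], [0.08, 2.63], [-2.82, 2.82]. Speed limits (rad/s): [2.79, 2.79, 3.14, 3.14, 3.14, 3.14].

### API

Orientations are given as a unit quaternion [x, y, z, w].
In Python, from bench import read_state, capture, get_calibration, hand_in gives the robot as it stands.
- The arm moves only by the tool servo_tool, never from a script. Its argument "commands" is text: rows parted by semicolons, each of 5 numbers parted by spaces: the opening, from -1 (shut) to 1 (fully open), so that 0 is half open, then the shift along the tool's x, y, z in cm, then the turn about the tool's z in rad. A call has 1 to 20 rows; each row is the pose to reach, as a shift and turn from the pose measured when the call began, along the tool's axes at that moment; what a row does not reach only later rows make up. A row lasts 1/10 s, in which the tool goes at most 50 mm and 8.59 degrees, less where a joint would pass 70% of its speed; a pose out of reach is approached as far as the arm can. A call with a gripper value outside its range is refused whole. The fingers move at their own pace and stop on an object; the grip force is fixed at half the most. Time passes only in rows, so rows that repeat a pose let the fingers close. It gives the time, the measured TCP pose, the force and the opening at its end, in the units of the state.
- read_state(): the state, without advancing time (a new reading comes with each control period).
- capture(name): name is "scene" or "top" or "wrist"; returns the picture (480x640x3 uint8, blue, green, red); there is no depth.
- get_calibration(name): a dict with "camera_matrix" (3x3 intrinsics, pixels), "cam_to_world" (4x4, takes a point from camera to world coordinates). Camera axes: x right, y down, z forward; pixel columns grow to the right and rows downward; lengths in m; the calibration is good to about 2 mm. A picture is of the moment at which its call begins: read the wrist's pose just before it. get_calibration takes no time and is no camera call; for the wrist camera it gives the pose at the moment of the call.
- hand_in(): hands the job in, once; it reports no verdict.
The state is a dict: "clock": time; "joint_pos": joint angles; "joint_velocities": joint speeds; "effort": joint torques, N m; "position": TCP position; "tcp_rot": TCP orientation; "force": force on the tool from outside, world axes, zero at the start; "torque": the same for the moment, N m; "finger_gap": finger opening in m.
Only numpy, scipy, OpenCV 4.12 (cv2) and the standard library are available. Lean on these libraries where they do the work, as an engineer would, in place of code of your own. Each camera call takes 0.05 s, during which the arm holds its last target. There are 200 camera calls.

## Working session

There is one attempt and no reset: what is moved stays moved. The work goes in short steps, Python scripts to look and compute and a tool call to move; the robot and the scene stay as the last step left them, time stands still between calls to the robot, and variables do not carry over. Pictures are saved under pics/ and viewed, about 8 in all and at most 12, crops included, and the job is handed in when it is done.

Besides the shell and the picture viewer there is one more tool, called after "Call:" as name(argument=value, ...), one argument or row to a line, values as JSON. servo_tool: Moves the arm, as the interface text tells. Its arguments: {"type":"object","properties":{"commands":{"type":"string"}},"required":["commands"]}

```bash
mkdir -p pics; ls; python3 - <<'E'
from bench import *
import cv2,numpy as np
np.set_printoptions(precision=4,suppress=True)
print(read_state())
for n in("scene","top"):
    cv2.imwrite(f"pics/{n}0.png",capture(n)); c=get_calibration(n); print(n,c["camera_matrix"],c["cam_to_world"])
E
```

```text
pics
{'clock': 0.0, 'joint_pos': array([ 1.1185,  0.2074,  1.5429, -0.    ,  1.3935, -0.1505]), 'joint_velocities': array([ 0.0007, -0.0001, -0.    ,  0.0003,  0.0004, -0.0027]), 'effort': array([ -0.0022, -37.0881, -28.141 ,   0.0694,   0.0364,  -0.0002]), 'position': array([0.1706, 0.5483, 0.2043]), 'tcp_rot': array([ 0.1503,  0.9886, -0.001 , -0.0003]), 'force': array([0.3997, 0.5302, 1.0878]), 'torque': array([-0.0115,  0.023 ,  0.0497]), 'finger_gap': 0.09376914083028284}
scene [[488.7103   0.     324.4837]
 [  0.     488.7103 233.6168]
 [  0.       0.       1.    ]] [[-0.5499  0.68   -0.4849  1.2098]
 [ 0.8352  0.4441 -0.3243  0.4826]
 [-0.0052 -0.5834 -0.8122  1.3494]
 [ 0.      0.      0.      1.    ]]
top [[510.2631   0.     312.9521]
 [  0.     510.2631 231.1441]
 [  0.       0.       1.    ]] [[-0.0038 -0.998   0.0634  0.4253]
 [-1.      0.0035 -0.0046  0.0233]
 [ 0.0044 -0.0634 -0.998   1.3149]
 [ 0.      0.      0.      1.    ]]
```

View pics/scene0.png

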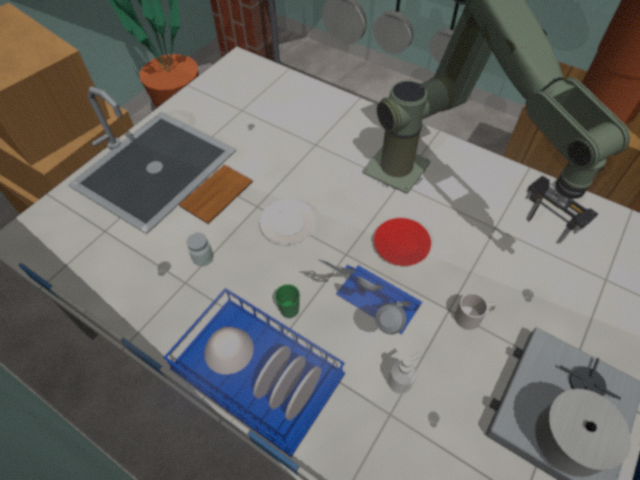

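View pics/top0.png

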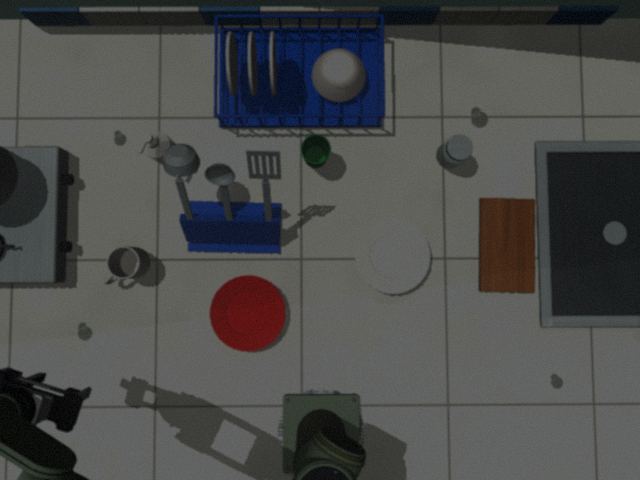

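The spoon is the middle utensil: bowl near (220,175) in the top view and (333,270) in the scene view. The turner is at its right and the ladle at its left. The white plates are at top (393,257). The red one is a decoy.

```bash
cat > h.py <<'E'
import numpy as np
from bench import *
def ray(n,u,v,c=None):
    c=c or get_calibration(n); K=c["camera_matrix"];T=c["cam_to_world"]
    d=T[:3,:3]@np.linalg.solve(K,[u,v,1]); return T[:3,3],d/np.linalg.norm(d)
def onz(n,u,v,z,c=None):
    o,d=ray(n,u,v,c); return o+d*(z-o[2])/d[2]
def tri(rays):
    A=sum(np.eye(3)-np.outer(d,d) for o,d in rays); b=sum((np.eye(3)-np.outer(d,d))@o for o,d in rays)
    return np.linalg.solve(A,b)
def proj(n,p,c=None):
    c=c or get_calibration(n); T=c["cam_to_world"]; q=c["camera_matrix"]@(T[:3,:3].T@(np.array(p)-T[:3,3])); return q[:2]/q[2]
E
python3 - <<'E'
import cv2,numpy as np
from h import *
np.set_printoptions(precision=4,suppress=True)
t=cv2.imread("pics/top0.png"); s=cv2.imread("pics/scene0.png")
def big(im,x,y,w,h,k): 
    c=im[y:y+h,x:x+w]; return cv2.resize(cv2.convertScaleAbs(c,alpha=1.6),None,fx=k,fy=k,interpolation=cv2.INTER_CUBIC)
a=big(t,150,130,150,130,5); cv2.imwrite("pics/topc.png",a[:600,:])
cv2.imwrite("pics/scenec.png",big(s,290,240,150,110,5))
hsv=cv2.cvtColor(t,cv2.COLOR_BGR2HSV)
# plates: white disc against slightly darker counter
g=cv2.cvtColor(t,cv2.COLOR_BGR2GRAY); roi=cv2.medianBlur(g,5)[205:310,340:450]
print(roi[52,::6],roi[::6,52])
cs=cv2.HoughCircles(roi,cv2.HOUGH_GRADIENT,1,50,param1=60,param2=12,minRadius=30,maxRadius=45)
print("hough",cs)
if cs is not None:
    for c in cs[0]: print(onz("top",c[0]+340,c[1]+205,0.025),c[2])
# holder blue
m=cv2.inRange(hsv,(105,120,20),(130,255,255)); m[:180]=0;m[270:]=0;m[:,:170]=0;m[:,300:]=0
cn=max(cv2.findContours(m,0,2)[0],key=cv2.contourArea); r=cv2.minAreaRect(cn); print(r,cv2.boxPoints(r))
E
```

```text
[87 87 87 98 98 96 99 99 99 99 99 99 99 99 99 75 80 77 79] [ 97  98  99  99  99  99  99 100  99  98  99  99  98 100  99  78  94  99]
hough [[[55.5 53.5 37.2]]]
[ 0.4373 -0.1909  0.025 ] 37.2
((229.84689331054688, 226.77676391601562), (100.189697265625, 49.69253158569336), 1.3971810340881348) [[179.1611 250.3942]
 [180.3728 200.7164]
 [280.5327 203.1593]
 [279.321  252.8371]]
```

View pics/topc.png

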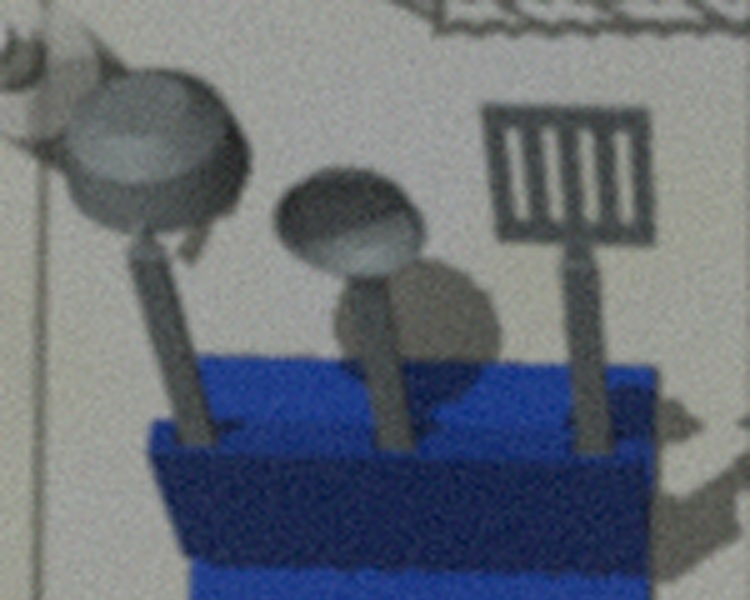

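View pics/scenec.png

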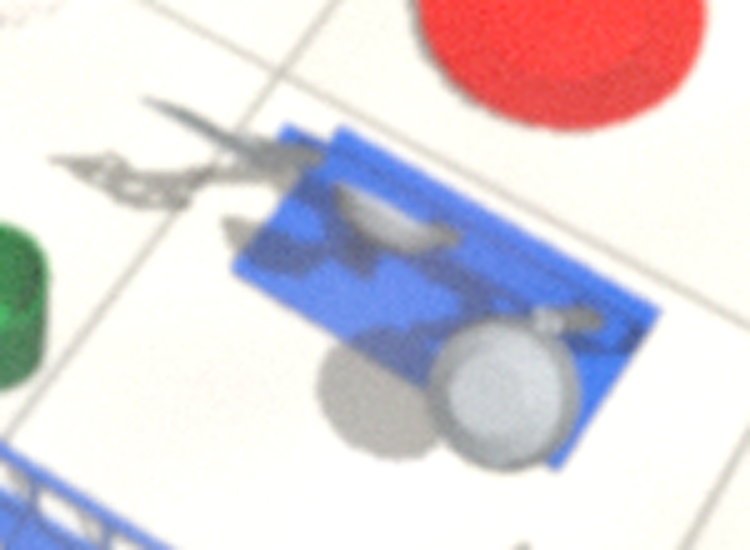

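```bash
python3 - <<'E'
from h import *
np.set_printoptions(precision=4,suppress=True)
L,S,Tn=[onz("top",*p,0.098) for p in((189,218.6),(229,220),(269,219.6))]
print(L,S,Tn, "dist",np.linalg.norm(L-S),np.linalg.norm(S-Tn))
yv=(L-Tn)/np.linalg.norm(L-Tn); xv=np.array([yv[1],-yv[0],0]); print("y",yv,"yaw",np.arctan2(xv[1],xv[0]))
b=tri([ray("top",220,174.4),ray("scene",366.6,284)]); print("bowl tri",b)
print("mouth tri",tri([ray("top",229,220),ray("scene",381,287.4)]))
o,d=ray("top",220,174.4); 
for th in(30,32.5,35):
    t=np.radians(th); M=(L+S+Tn)/3; F=S-.09*(np.sin(np.radians(30))*xv+[0,0,np.cos(np.radians(30))])
    u=np.sin(t)*xv+[0,0,np.cos(t)]; B=F+.249*u
    print(th,"foot",F,"grip",F+.15*u,"bowl",B,proj("top",B),proj("scene",B))
E
```

```text
[0.5337 0.314  0.098 ] [0.5301 0.2184 0.098 ] [0.5307 0.1228 0.098 ] dist 0.09565870525999251 0.09561483042412573
y [0.0159 0.9999 0.    ] yaw -0.015947777882554977
bowl tri [0.6168 0.2174 0.2296]
mouth tri [0.5296 0.2227 0.0871]
30 foot [0.4851 0.2191 0.0201] grip [0.5601 0.2179 0.15  ] bowl [0.6096 0.2171 0.2357] [219.5197 177.3333] [368.002  280.7551]
32.5 foot [0.4851 0.2191 0.0201] grip [0.5657 0.2178 0.1466] bowl [0.6188 0.217  0.2301] [220.0917 173.4828] [366.0148 284.3868]
35 foot [0.4851 0.2191 0.0201] grip [0.5711 0.2177 0.1429] bowl [0.6279 0.2168 0.224 ] [220.687  169.8268] [364.0697 288.0224]
```

Lean is about 32°, grip at (0.565, 0.218, 0.147), holder yaw about -0.016, and plates at (0.437, -0.191). The tool only stays vertical, so I'll grip across the handle's width, draw the spoon out, then lever it level in the pads by pressing the foot on free counter.

Call:
servo_tool(
  commands="1 0 0 -6 0; 1 0 0 -13 -0.1; 1 0 0 -13 -0.2; 1 -47 -20 -13 -0.28; 1 -47 -20 -13 -0.28; 1 -47 -20 -13 -0.28; 1 -47 -20 -13 -0.28; 1 -47 -20 -13 -0.28; 1 -47 -20 -13 -0.28; 1 -47 -20 -13 -0.28; 1 -47 -20 -13 -0.28; 1 -47 -20 -13 -0.28; 1 -47 -20 -13 -0.28; 1 -47 -20 -13 -0.28; 1 -47 -20 -13 -0.28; 1 -47 -20 -13 -0.28",
)

```text
clock: 1.7
position: [0.5591, 0.2186, 0.3342]
tcp_rot: [0.011, 1.0, -0.001, -0.001]
force: [0.2, 0.2, 0.7]
finger_gap: 0.0944
```

```bash
cat > st.py <<'E'
from h import *
from scipy.spatial.transform import Rotation as R
import sys
np.set_printoptions(precision=4,suppress=True)
s=read_state(); M=R.from_quat(s["tcp_rot"]).as_matrix()
print(s["clock"],s["position"],"F",s["force"],"gap",s["finger_gap"],"q",s["joint_pos"]); print("x_t",M[:,0],"y_t",M[:,1],"z_t",M[:,2])
if len(sys.argv)>3:
    t=np.array([float(a) for a in sys.argv[1:4]]); print("tool cm",100*M.T@(t-s["position"]))
E
python3 st.py .563 .218 .132; python3 -c "
from h import *;import cv2
cv2.imwrite('pics/w1.png',capture('wrist'))"
```

```text
1.7 [0.5591 0.2186 0.3342] F [0.2054 0.2114 0.7351] gap 0.09440694862040655 q [ 0.2291  0.1979  1.2907 -0.0008  1.6557 -1.3205]
x_t [-0.9998  0.0213  0.0025] y_t [ 0.0213  0.9998 -0.0014] z_t [-0.0025 -0.0014 -1.    ]
tool cm [-0.438  -0.0264 20.2222]
```

View pics/w1.png

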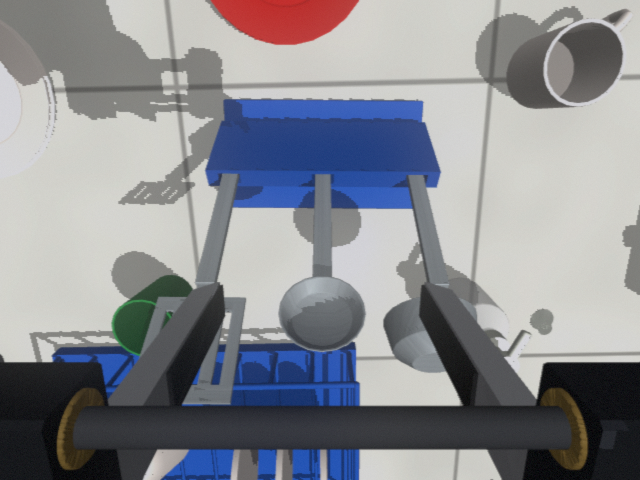

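```bash
python3 - <<'E'
from h import *
np.set_printoptions(precision=4,suppress=True)
c=get_calibration("wrist"); print(c["cam_to_world"])
b=tri([ray("wrist",322,313,c),ray("top",220,174.4)]); print("bowl",b, tri([ray("wrist",322,313,c),ray("top",220,174.4),ray("scene",366.6,284)]))
print("mouth",onz("wrist",322.5,177,.098,c), "turner",onz("wrist",230,177,.098,c),"ladle",onz("wrist",416.5,177,.098,c))
for p in([.5645,.218,.147],): print(proj("wrist",p,c))
print("ladle bowl front, neck at z=.21..",onz("wrist",425,290,.21,c),onz("wrist",395,305,.23,c))
E
```

```text
[[ 0.0211  0.9582  0.2852  0.4741]
 [ 0.9998 -0.0199 -0.0071  0.2212]
 [-0.0011  0.2853 -0.9584  0.5147]
 [ 0.      0.      0.      1.    ]]
bowl [0.617  0.2175 0.2309] [0.6172 0.2176 0.2304]
mouth [0.5317 0.2203 0.098 ] turner [0.5297 0.126  0.098 ] ladle [0.5337 0.316  0.098 ]
[320.8214 219.8188]
ladle bowl front, neck at z=.21.. [0.6091 0.3015 0.21  ] [0.6122 0.274  0.23  ]
```

Call:
servo_tool(
  commands="1 -0.4 0 4 0; 1 -0.4 0 8 0; 1 -0.4 0 12 0; 1 -0.4 0 15 0; 1 -0.4 0 17.5 0; 1 -0.4 0 19 0; 1 -0.4 0 20.2 0; 1 -0.4 0 20.2 0; 1 -0.4 0 20.2 0",
)

```text
clock: 2.65
position: [0.5631, 0.2193, 0.1338]
tcp_rot: [0.01, 1.0, -0.0, 0.0]
force: [0.2, -0.3, 0.2]
finger_gap: 0.0937
```

```bash
python3 st.py .563 .219 .132
```

```text
2.65 [0.5631 0.2193 0.1338] F [ 0.2488 -0.2566  0.2061] gap 0.09369568818875351 q [ 0.2288  0.3326  1.5373 -0.0009  1.2717 -1.3221]
x_t [-0.9998  0.0196 -0.0001] y_t [ 0.0196  0.9998 -0.0009] z_t [ 0.0001 -0.0009 -1.    ]
tool cm [ 0.0137 -0.0332  0.1752]
```

No contact. Close, then check.

Call:
servo_tool(
  commands="-1 0 0 0.2 0; -1 0 0 0.2 0; -1 0 0 0.2 0; -1 0 0 0.2 0; -1 0 0 0.2 0; -1 0 0 0.2 0; -1 0 0 0.2 0; -1 0 0 0.2 0; -1 0 0 0.2 0; -1 0 0 0.2 0; -1 0 0 0.2 0; -1 0 0 0.2 0",
)

```text
clock: 3.85
position: [0.5631, 0.2193, 0.1317]
tcp_rot: [0.01, 1.0, -0.0, 0.0]
force: [-0.7, -0.7, -0.2]
finger_gap: 0.0155
```

```bash
python3 st.py
```

```text
3.85 [0.5631 0.2193 0.1317] F [-0.6761 -0.7261 -0.1559] gap 0.015503284260817004 q [ 0.2288  0.3348  1.539  -0.0009  1.268  -1.3221]
x_t [-0.9998  0.0196 -0.    ] y_t [ 0.0196  0.9998 -0.0009] z_t [ 0.     -0.0009 -1.    ]
```

Call:
servo_tool(
  commands="-1 -0.5 0 -0.85 0; -1 -1.03 0 -1.7 0; -1 -1.55 0 -2.6 0; -1 -2.1 0 -3.4 0; -1 -2.6 0 -4.3 0; -1 -3.1 0 -5.1 0; -1 -3.6 0 -6.0 0; -1 -4.1 0 -6.9 0; -1 -4.6 0 -7.7 0; -1 -5.2 0 -8.6 0; -1 -5.7 0 -9.4 0; -1 -6.2 0 -10.3 0; -1 -6.7 0 -11.1 0; -1 -6.7 0 -14 0; -1 -6.7 0 -16 0; -1 -6.7 0 -16 0; -1 -6.7 0 -16 0",
)

```text
clock: 5.55
position: [0.6303, 0.2182, 0.2918]
tcp_rot: [0.01, 1.0, -0.0, 0.0]
force: [-0.8, 0.3, -1.1]
finger_gap: 0.0157
```

```bash
python3 st.py; python3 -c "
from h import *;import cv2
w=capture('wrist');s=capture('scene')
cv2.imwrite('pics/c2.png',np.hstack([cv2.resize(w,(420,315)),cv2.resize(s[150:390,240:520],(367,315))]))"
```

```text
5.55 [0.6303 0.2182 0.2918] F [-0.8187  0.3313 -1.1217] gap 0.015668784637399374 q [ 0.2041  0.3559  1.1778 -0.0009  1.6075 -1.3471]
x_t [-0.9998  0.0196 -0.0006] y_t [ 0.0196  0.9998 -0.0008] z_t [ 0.0006 -0.0008 -1.    ]
```

View pics/c2.png

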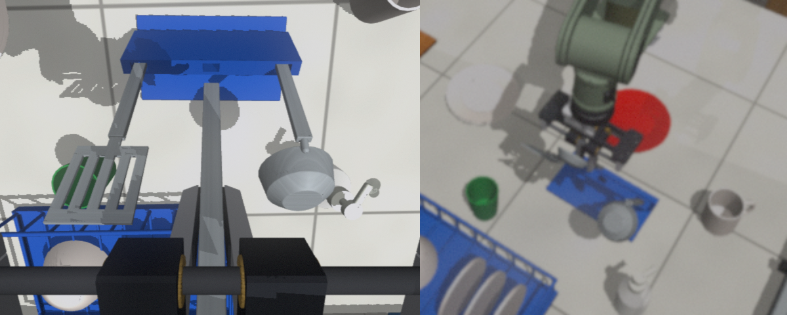

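Call:
servo_tool(
  commands="-1 0 0 -5 0; -1 5 0 -6 0; -1 10 0 -6 0; -1 15 -2 -6 0; -1 18 -6 -6 0; -1 20.6 -10 -6 0; -1 20.6 -14 -4 0; -1 20.6 -18 -1 0; -1 20.6 -22.2 3 0; -1 20.6 -22.2 7 0; -1 20.6 -22.2 11 0; -1 20.6 -22.2 14 0; -1 20.6 -22.2 14 0; -1 20.6 -22.2 14 0",
)

```text
clock: 7.05
position: [0.4178, 0.0, 0.1502]
tcp_rot: [0.01, 1.0, -0.001, -0.003]
force: [-0.2, -0.4, -0.4]
finger_gap: 0.0157
```

```bash
python3 st.py .42 0 .15; python3 -c "
from h import *;import cv2
w=capture('wrist');s=capture('scene')
cv2.imwrite('pics/c3.png',np.hstack([cv2.resize(w,(420,315)),cv2.resize(s[120:360,220:500],(367,315))]))"
```

```text
7.05 [0.4178 0.     0.1502] F [-0.1596 -0.3581 -0.3721] gap 0.01566123857558068 q [-0.206  -0.0774  1.9632 -0.0023  1.2609 -1.7566]
x_t [-0.9998  0.0195  0.0054] y_t [ 0.0195  0.9998 -0.0012] z_t [-0.0054 -0.0011 -1.    ]
tool cm [-0.2245  0.0034  0.0231]
```

View pics/c3.png

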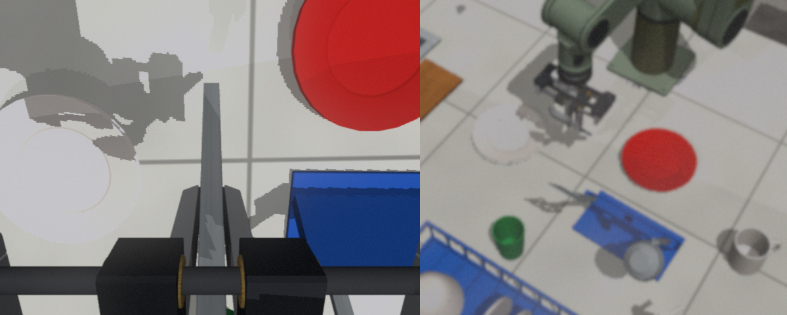

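Call:
servo_tool(
  commands="-1 2.8 0 0 0; -1 2.8 0 2.4 0; -1 2.8 0 3.2 0; -1 2.4 0 3.7 0; -1 2 0 4 0; -1 1.5 0 4.3 0; -1 1 0 4.6 0; -1 0.6 0 5 0; -1 0.2 0 5.3 0; -1 -0.2 0 5.7 0; -1 -0.6 0 6.1 0; -1 -1 0 6.5 0; -1 -1.3 0 6.9 0",
)

```text
clock: 8.45
position: [0.4333, -0.0008, 0.0832]
tcp_rot: [0.01, 1.0, -0.001, 0.0]
force: [2.2, 0.0, 2.2]
finger_gap: 0.0157
```

```bash
python3 st.py; python3 -c "
from h import *;import cv2
w=capture('wrist');s=capture('scene')
cv2.imwrite('pics/c4.png',np.hstack([cv2.resize(w,(420,315)),cv2.resize(s[120:300,220:430],(367,315))]))"
```

```text
8.45 [ 0.4333 -0.0008  0.0832] F [2.1713 0.0257 2.2327] gap 0.015689631447314015 q [-0.2003  0.0513  1.9943 -0.0026  1.0954 -1.7507]
x_t [-0.9998  0.0192 -0.0001] y_t [ 0.0192  0.9998 -0.0024] z_t [ 0.0001 -0.0024 -1.    ]
```

View pics/c4.png

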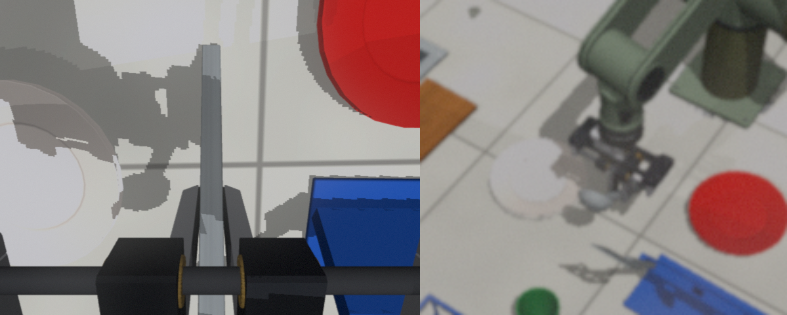

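Call:
servo_tool(
  commands="-1 -0.4 0 0.5 0; -1 -0.8 0 1 0; -1 -1.1 0 1.4 0; -1 -1.4 0 1.9 0; -1 -1.7 0 2.3 0; -1 -1.9 0 2.8 0; -1 -2.1 0 3.3 0; -1 -2.3 0 3.8 0; -1 -2.5 0 4.3 0; -1 -2.7 0 4.8 0; -1 -2.9 0 5.2 0; -1 -3 0 5.6 0; -1 -3.1 0 6 0; -1 -3.2 0 6.4 0; -1 -3.3 0 6.8 0; -1 -3.4 0 7.1 0; -1 -3.4 0 7.3 0; -1 -3.4 0 7.3 0",
)

```text
clock: 10.35
position: [0.466, -0.0014, 0.0092]
tcp_rot: [0.01, 1.0, -0.001, -0.001]
force: [-0.0, 0.6, -0.0]
finger_gap: 0.0154
```

```bash
python3 st.py; python3 -c "
from h import *;import cv2
w=capture('wrist');cv2.imwrite('pics/w5.png',w)"
```

```text
10.35 [ 0.466  -0.0014  0.0092] F [-0.0358  0.6322 -0.0191] gap 0.015358106780990557 q [-0.1873  0.2506  1.9563 -0.0029  0.937  -1.7373]
x_t [-0.9998  0.0191  0.0026] y_t [ 0.0191  0.9998 -0.0019] z_t [-0.0026 -0.0019 -1.    ]
```

View pics/w5.png

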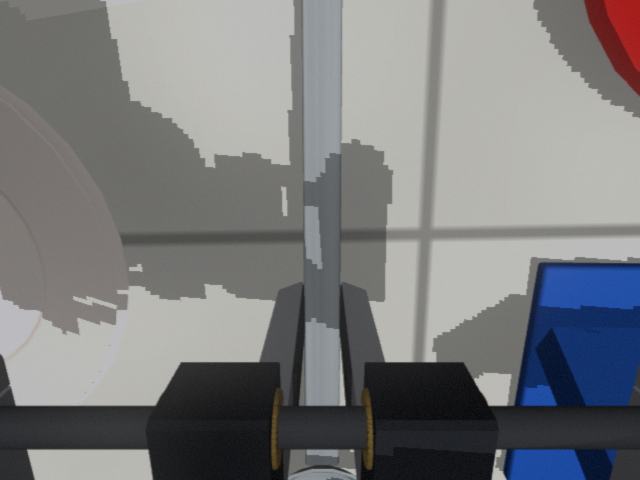

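Call:
servo_tool(
  commands="-1 0 0 -2 0; -1 0 0 -5 0; -1 0 0 -8 0; -1 0 0 -12 0; -1 0 0 -16 0; -1 0 0 -20 0; -1 0 0 -23 0; -1 3 -4 -23 0; -1 6 -8 -23 0; -1 9 -12 -23 0; -1 11 -16 -23 0; -1 12.4 -18 -23 0; -1 12.4 -19 -23 0; -1 12.4 -19 -23 0; -1 12.4 -19 -23 0; -1 12.4 -19 -23 0",
)

```text
clock: 12.0
position: [0.3396, -0.1876, 0.2399]
tcp_rot: [0.009, 1.0, -0.001, -0.001]
force: [0.5, 0.5, -1.4]
finger_gap: 0.0154
```

```bash
python3 st.py .338 -.189 .24; python3 -c "
from h import *;import cv2
w=capture('wrist');s=capture('scene');t=capture('top');cv2.imwrite('pics/w6.png',w);cv2.imwrite('pics/s6.png',s);cv2.imwrite('pics/t6.png',t)
z=lambda im,k:cv2.convertScaleAbs(cv2.resize(im,None,fx=k,fy=k,interpolation=2),alpha=1.3)
cv2.imwrite('pics/c6.png',np.vstack([np.hstack([z(s[100:250,200:400],2),z(t[190:340,310:510],2)]),z(w,.625)[:, :400] if 0 else np.hstack([z(w,.625),np.zeros((300,400,3),np.uint8)])]))"
```

```text
12.0 [ 0.3396 -0.1876  0.2399] F [ 0.4966  0.5437 -1.422 ] gap 0.015375505605172597 q [-0.7264 -0.2422  1.9114 -0.0027  1.4735 -2.2798]
x_t [-0.9998  0.0171  0.0026] y_t [ 0.0171  0.9999 -0.0013] z_t [-0.0026 -0.0013 -1.    ]
tool cm [ 0.1541 -0.1435 -0.0129]
```

View pics/c6.png

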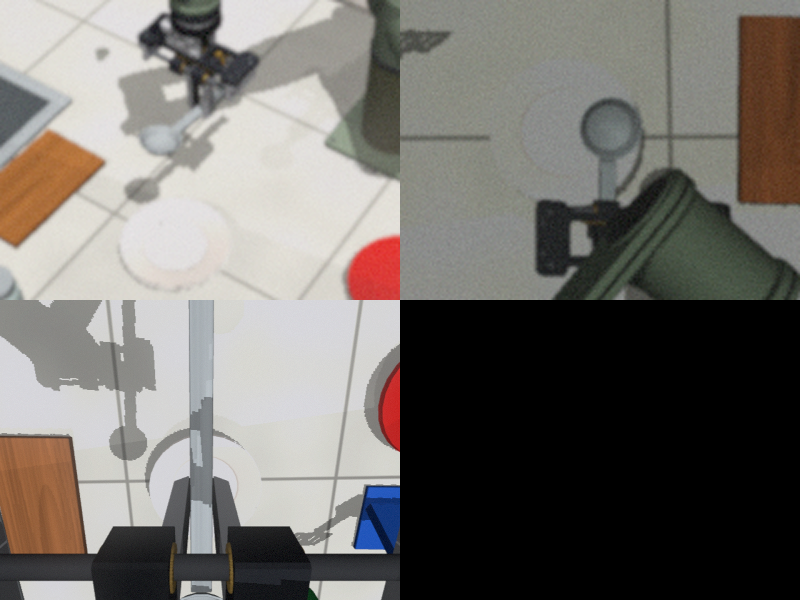

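```bash
python3 - <<'E'
from h import *
import cv2
np.set_printoptions(precision=4,suppress=True)
b=tri([ray("top",415,254),ray("scene",280,168.5)]); print("bowl",b,"off plates",b[:2]-[.4373,-.1909])
s=read_state(); g=s["position"]+[0,0,.0153]; print("tilt deg",np.degrees(np.arcsin((b[2]-g[2])/.099)),"horiz",np.linalg.norm(b[:2]-g[:2]))
# handle width in wrist image at 2 rows -> depth -> 3D slope
w=cv2.imread("pics/w6.png"); c=get_calibration("wrist"); K=c["camera_matrix"];T=c["cam_to_world"]
P=[]
e=cv2.Canny(w,40,100)
gray=cv2.cvtColor(w,6).astype(float)
for r in (5,30,60,110):
    gr=np.abs(np.gradient(gray[r-3:r+4].mean(0))); l=290+np.argmax(gr[290:318]); q=326+np.argmax(gr[326:352]); z=K[0,0]*.016/(q-l)
    p=T[:3,:3]@(z*np.linalg.solve(K,[(l+q)/2,r,1]))+T[:3,3]; print(r,l,q,p)
# exact: scene/top reprojections for candidate tilts
for t in(0,5,8,11,15):
    a=np.radians(t); B=g+.099*np.array([np.cos(a),-.017,np.sin(a)]); print(t,proj("top",B),proj("scene",B))
E
```

```text
bowl [ 0.4437 -0.188   0.2791] off plates [0.0064 0.0029]
tilt deg 13.970278194325635 horiz 0.10429242240759032
5 301 342 [ 0.2124 -0.1855  0.2414]
30 302 342 [ 0.2209 -0.1854  0.2398]
60 302 342 [ 0.2324 -0.1856  0.2432]
110 302 341 [ 0.2515 -0.1862  0.2445]
0 [413.1739 256.8827] [281.1181 172.6635]
5 [414.0165 257.011 ] [280.9711 170.6273]
8 [414.5289 257.2655] [280.9541 169.3288]
11 [415.0448 257.6546] [280.9911 167.9771]
15 [415.7357 258.3845] [281.125  166.0985]
```

Call:
servo_tool(
  commands="-1 0 0 0 0; -1 0 0 0 0; -1 0 0 0 0; -1 0 0 0 0; -1 0 0 0 0; -1 0 0 0 0; -1 0 0 0 0; -1 0 0 0 0; -1 0 0 0 0; -1 0 0 0 0",
)

```text
clock: 13.15
position: [0.3394, -0.1878, 0.2399]
tcp_rot: [0.009, 1.0, -0.001, -0.001]
force: [-0.7, -0.3, -0.9]
finger_gap: 0.0153
```

```bash
python3 st.py; python3 - <<'E'
from h import *
import cv2
a=cv2.imread("pics/w6.png"); w=capture("wrist"); s=capture("scene"); s0=cv2.imread("pics/s6.png")
print("wrist diff frac",(cv2.absdiff(a,w).max(2)>25).mean(),"scene diff",(cv2.absdiff(s,s0)[140:200,250:320].max(2)>30).mean())
print(read_state()["joint_velocities"])
# other things unmoved: wrist-free compare of start/now in scene
o=cv2.imread("pics/scene0.png"); d=(cv2.absdiff(cv2.GaussianBlur(o,(5,5),0),cv2.GaussianBlur(s,(5,5),0)).max(2)>40)
for n,(x,y) in dict(cup=(288,300),soap=(402,375),jar=(200,248),mug=(472,310),board=(216,192),ladle=(390,318),plates=(287,222),turner=(325,265)).items(): print(n,round(d[y-22:y+22,x-22:x+22].mean(),3))
E
```

```text
13.15 [ 0.3394 -0.1878  0.2399] F [-0.6901 -0.2689 -0.8858] gap 0.015287383266160918 q [-0.7267 -0.2424  1.9115 -0.003   1.4735 -2.28  ]
x_t [-0.9998  0.0172  0.0027] y_t [ 0.0172  0.9999 -0.0016] z_t [-0.0027 -0.0016 -1.    ]
wrist diff frac 0.0024446614583333334 scene diff 0.0
[-4.27573333e-04 -8.45856054e-04 -1.58830236e-03 -2.98074211e-05
 -1.05420257e-04 -8.11532634e-04]
cup 0.0
soap 0.0
jar 0.0
mug 0.0
board 0.0
ladle 0.0
plates 0.001
turner 0.009
```

Everything is at rest and nothing else has moved.

```bash
python3 -c "
from bench import hand_in;print(hand_in())"
```

```text
the job is handed in; nothing more can be done
None
```

I drew the spoon out of the middle slot and am holding it, hollow up, over the white plates. I handed the job in at about 13 s; `hand_in()` gives no verdict.

**How:** the moves can't tilt the tool, so I gripped the handle across its width and pulled it out along its slant. I then turned it level in the pads by lowering the foot onto a free patch of counter, and lifted it over the plates.

**Last checks:**
- **Bowl position:** about 7 mm from the plates' centre and roughly 0.27–0.28 m high. The handle foot is at about 0.22–0.23 m.
- **Tilt:** the spoon is not perfectly level; the bowl end is a little high. The estimates disagreed: 8° from geometry, 10° from the scene view, 14° from the two-view fit and 6° from the wrist view. All are under the 17° limit, the 14° one by only about 3°.
- **Stillness:** over one second the scene view around the spoon did not change, the wrist view changed by only 0.2% of pixels, and joint speeds were near zero. The fingers hold at a 15.3 mm opening.
- **Other things:** comparing the scene picture with the first one showed no visible movement of the plates, ladle, turner, cup, soap, jar, mug or board.

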